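# Give the fruit press one full turn

## Task

Give the little fruit press on the counter one more turn: with your fingertips push its hand wheel round clockwise (seen from above) by the upright black handle on the rim, through exactly one full turn, so that the handle comes back to where it stands now. Only push the handle, do not grip it, then leave the wheel there and draw back clear of it. Leave the dish under the spout, the tumbler, the jar and the wooden pestle where they are.

Things in the scene. Friction and masses are not known exactly. Their poses are not given: they have to be found in the camera images.
- wheel (a joint): Angle of the press's hand wheel (rad) about its vertical screw; it grows as the wheel turns clockwise seen from above, counts whole turns (6.28 more after one turn) and starts anywhere between -2.6 and 2.6. Friction in the screw: the wheel needs a push of about 4 to 5 N at the handle, stays where it is left and coasts hardly at all. It turns freely both ways, with no stop within reach, and sinks 4 mm per clockwise turn.
- hub (a point): Point on the wheel's vertical axis, at the top of the hub nut, about 232 mm above the counter. The aluminium wheel lies level: rim centre line 80 mm from the axis, rim bar 15 mm thick with its top 10 mm below this point, three spokes. Nothing on the wheel but the handle, and nothing else within 110 mm of the axis, stands higher than this point. The z axis of this frame points up.
- handle_mid (a point): Middle of the upright black handle: a turned plastic sleeve 25 mm thick and 58 mm tall, which revolves freely on its pin, so that fingers pushing it roll instead of rubbing (it reaches 29 mm above and below this point), standing on the rim over the end of one spoke, 80 mm from the wheel's axis. Its foot stands 4 mm above the rim's top, its top is about 284 mm above the counter.
- handle: The same black handle as a body; its origin is on its axis at its foot, 29 mm below handle_mid, z up. It spins about its own z axis, so its yaw means nothing.
- press: The fruit press, bolted to the counter: round steel tray on three legs, slotted steel basket, two columns and a crossbar that carries the screw. 192 mm across, crossbar top 190 mm above the counter; all of it below the wheel lies within 100 mm of the axis, except the spout, which sticks out 144 mm to the press's own -y side, 60 mm up. Origin on the wheel's axis at counter level, z up.
- dish: Bystander: white round dish, 110 mm wide, 34 mm tall, under the spout. Origin at the centre of its underside.
- tumbler: Bystander: drinking glass, 72 mm wide, 95 mm tall, near the press. Origin at the centre of its underside.
- jar: Bystander: jar of preserve, 68 mm wide, 85 mm tall, near the press. Origin at the centre of its underside.
- pestle: Bystander: wooden pestle standing on its broad end, 58 mm wide, 142 mm tall, near the press. Origin at the centre of its underside.

How it is judged:
By the outcome, as a careful person would: the job done as asked, in the order asked, and still so for the second after the job is handed in, with the robot touching nothing.
It also fails if it takes over 64 s, if anything falls off the work surface, if the arm or the gripper's body presses on something with over 40 N, if the wrist force passes 120 N, or if a joint passes its speed limit or range.

## Robot

A 6-joint arm with a two-finger parallel gripper is mounted at the origin on the work surface. World frame = base frame: x ahead of the robot, y to its left, z up, the work surface at z = 0. Lengths are in m, angles in rad, forces in N, time in s.
With the tool pointing down it reaches from about 0.35 to 0.975 m from the base axis. Payload 4.9 kg.
Tool frame: the origin (TCP) lies at the very end of the fingers, on their centre line; the grasp point (between the pads) lies 19 mm behind it; z points along the fingers, y is the direction in which the jaws open and shut (so a half turn about z gives the same grasp; the last joint's range is limited). The gripper opens to 85 mm and grips with 20 to 120 N. Pads are 22 mm wide; open, the fingers measure 114 mm over their backs; the gripper's body (76 mm by 85 mm) begins 54 mm behind the grasp point. The pads swing forward as they close: fully open they stand 13 mm farther back than shut.
Start: joints at [-1.336, 0.053, 1.613, -0, 1.476, -0.119], TCP at [0.217, -0.586, 0.231] pointing down, gripper open.
Joint ranges: [-3.01, 3.01], [-1.01, 2.22], [0.06, 2.58], [-1.02, 4.17], [0.09, 2.62], [-3.14, 3.14]. Speed limits (rad/s): [2.57, 2.57, 3.14, 3.14, 3.14, 3.14].

## Interface

Orientations are given as a rotation vector (axis times angle).
In Python, from station import ctrl gives the robot as it stands.
- The arm moves only by the tool step_arm, never from a script. Its argument "moves" is a list of rows, each a list of 5 numbers: the opening, from 0 (shut) to 1 (fully open), then the shift along the world's x, y, z in m, then the turn about the world's z in degrees. A call has 1 to 20 rows; each row shifts and turns the pose as measured when the row begins; what a row does not reach is not made up. A row lasts 1/8 s, in which the tool goes at most 62.5 mm and 10.7 degrees, less where a joint would pass 70% of its speed; a pose out of reach is approached as far as the arm can. A call is refused whole if a number of a shift passes 0.0625 or a number of a turn 10.7, either way. A call with a gripper value outside its range is refused whole. The fingers move at their own pace and stop on an object; "newtons" is the grip in N (left out, the last holds). Time passes only in rows, so rows that do not move let the fingers close. It gives the time, the measured TCP pose, the force and the opening at its end, in the units of the state.
- ctrl.get_obs(): the state, without advancing time (a new reading comes with each control period).
- ctrl.get_image(name): name is "scene" or "top" or "wrist"; returns a dict with "color" (480x640x3 uint8, red, green, blue), "camera_matrix" (3x3 intrinsics, pixels), "k1" (the pictures are not rectified: a ray, as slopes to the right and down, at radius r is drawn at 1 + k1 r^2 times it, then the intrinsics apply), "R" (3x3) and "t" (3): a world point X has camera coordinates R X + t; the wrist camera has in their place "T_tool_cam" (4x4, takes a point from camera to tool coordinates, whose origin is the TCP and whose axes are the flange's). Camera axes: x right, y down, z forward; pixel columns grow to the right and rows downward; lengths in m; the calibration is good to about 2 mm. A picture is of the moment at which its call begins: read the wrist's pose just before it. There is no depth.
- ctrl.finish_job(): hands the job in, once; it reports no verdict.
Trained networks look in a picture, given as the dict that the camera call returned (one of the last four; its "shot" number tells which), for a name from the list of things; names that differ only in an ending like _2 or _b are one class to them, and where a whole thing is asked for, a point or a joint stands for the part that bears it (a point fixed in the world has none). Each returns a list of dicts, best first, with "p" (0 to 1); they miss things now and then, are a little off and sometimes report something else, mostly with a low value. They report only what shows in the picture. A call takes as long as a camera call.
- ctrl.spot_in(picture, query): "bbox" ([left, top, right, bottom] in pixels, round what is visible of it).
The state is a dict: "t": time; "q": joint angles; "dq": joint speeds; "effort": joint torques, N m; "tool_pos": TCP position; "tool_rot": TCP orientation; "contact_force": force on the tool from outside, world axes, zero at the start; "wrist_torque": the same for the moment, N m; "opening": finger opening in m.
Only numpy, scipy, OpenCV 4.12 (cv2) and the standard library are available. Lean on these libraries where they do the work, as an engineer would, in place of code of your own. Each camera call takes 0.05 s, during which the arm holds its last target.

## Working session

There is one attempt and no reset: what is moved stays moved. The work goes in short steps, Python scripts to look and compute and a tool call to move; the robot and the scene stay as the last step left them, time stands still between calls to the robot, and variables do not carry over. Pictures are saved under pics/ and viewed, and the job is handed in when it is done.

Besides the shell and the picture viewer there is one more tool, called after ">>>" by a JSON object that holds its "op" and its "data". step_arm: Moves the arm, as the interface text tells. Its arguments: {"type":"object","properties":{"moves":{"type":"array","items":{"type":"array","items":{"type":"number"}}},"newtons":{"type":"number"}},"required":["moves"]}

```bash
mkdir -p pics; ls; cat > h.py <<'E'
from station import ctrl
import cv2, numpy as np
def save(im,n): cv2.imwrite(f'pics/{n}.png',im['color'][:,:,::-1])
def ray(im,u,v):
    K=im['camera_matrix']; x=(u-K[0,2])/K[0,0]; y=(v-K[1,2])/K[1,1]
    a,b=x,y
    for _ in range(20):
        s=1+im['k1']*(a*a+b*b); a,b=x/s,y/s
    R=np.array(im['R']);t=np.array(im['t'])
    return -R.T@t, R.T@np.array([a,b,1.])
def atz(im,u,v,z):
    c,d=ray(im,u,v); return c+d*(z-c[2])/d[2]
def proj(im,X):
    c=np.array(im['R'])@np.array(X)+im['t']; a,b=c[:2]/c[2]; s=1+im['k1']*(a*a+b*b); K=im['camera_matrix']
    return K[0,0]*a*s+K[0,2],K[1,1]*b*s+K[1,2]
E
python3 - <<'E'
from h import *
print(ctrl.get_obs())
for n in ['scene','top']:
    im=ctrl.get_image(n); save(im,n+'0'); print(n,-np.array(im['R']).T@im['t'],im['k1'])
    for q in ['wheel','handle','press','dish','tumbler','jar','pestle']:
        print(q,[(np.round(d['bbox'],1).tolist(),round(d['p'],2)) for d in ctrl.spot_in(im,q)[:2]])
E
```

```text
pics
{'t': 0.0, 'q': array([-1.33601836e+00,  5.33664019e-02,  1.61427981e+00, -1.69120008e-05,
        1.47601222e+00, -1.19002742e-01]), 'dq': array([ 0.00045885, -0.0010707 , -0.00035876, -0.00073917,  0.00032399,
       -0.0006283 ]), 'effort': array([ 7.53320983e-04, -3.93677437e+01, -3.70177245e+01, -2.70373914e-05,
        6.78113473e-03,  1.37729538e-05]), 'tool_pos': array([ 0.21637813, -0.58568736,  0.23006559]), 'tool_rot': array([-3.09054052e+00, -5.52463654e-01,  2.13994394e-04]), 'contact_force': array([-0.18858399, -0.24139526, -0.1037598 ]), 'wrist_torque': array([ 0.01257033,  0.03166153, -0.03068949]), 'opening': 0.08525299095814154}
scene [ 1.09340397 -0.47242386  0.62374568] 0.001645416775615021
wheel [([265.7, 166.5, 360.8, 247.5], 0.68)]
handle [([272.9, 165.5, 283.8, 200.4], 0.77)]
press [([263.3, 173.2, 360.0, 322.7], 0.64)]
dish [([235.7, 304.5, 292.4, 345.5], 0.81)]
tumbler [([379.3, 230.4, 410.9, 279.3], 0.62)]
jar [([327.9, 216.4, 337.7, 224.9], 0.51)]
pestle [([350.1, 265.3, 385.5, 334.6], 0.68)]
top [0.43182301 0.06288627 1.00484244] -0.0628470743019371
wheel [([256.5, 196.4, 350.3, 290.8], 0.96)]
handle [([210.1, 274.4, 248.7, 300.5], 0.52), ([308.1, 267.3, 321.5, 285.5], 0.49)]
press [([259.1, 193.6, 373.2, 300.4], 0.81)]
dish [([354.6, 221.3, 400.4, 271.9], 0.7)]
tumbler [([201.8, 194.8, 241.5, 230.3], 0.77)]
jar [([210.7, 274.8, 248.4, 302.3], 0.67), ([255.3, 192.0, 372.1, 301.2], 0.17)]
pestle [([293.0, 171.0, 321.6, 196.4], 0.6)]
```

View pics/scene0.png

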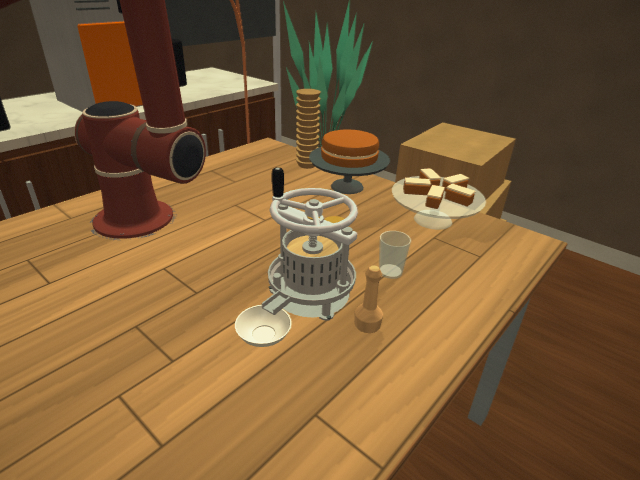

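View pics/top0.png

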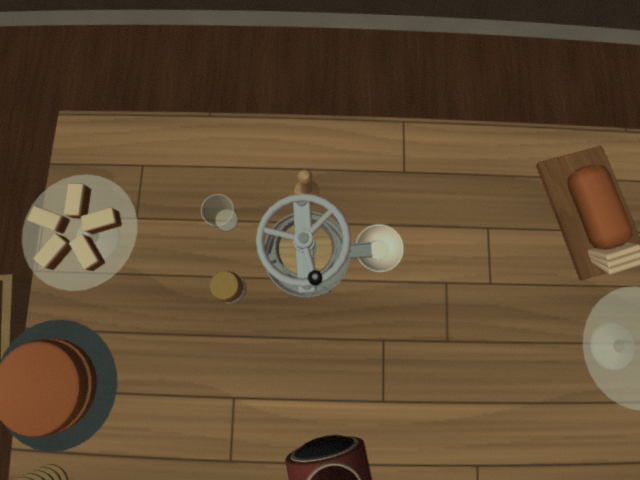

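```bash
python3 - <<'E'
from h import *
im=ctrl.get_image('top')
c=im['color'][140:340,180:420]; cv2.imwrite('pics/topz.png',cv2.resize(c,None,fx=3.2,fy=3,interpolation=cv2.INTER_CUBIC)[:,:,::-1])
im=ctrl.get_image('scene')
c=im['color'][150:360,220:430]; cv2.imwrite('pics/scenez.png',cv2.resize(c,None,fx=2.8,fy=2.8,interpolation=cv2.INTER_CUBIC)[:,:,::-1])
E
```

```text
(no output)
```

View pics/topz.png

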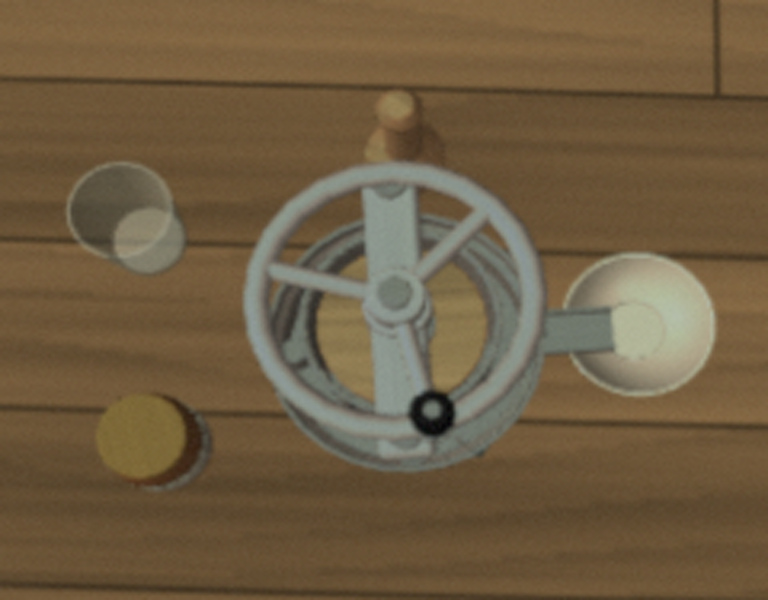

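View pics/scenez.png

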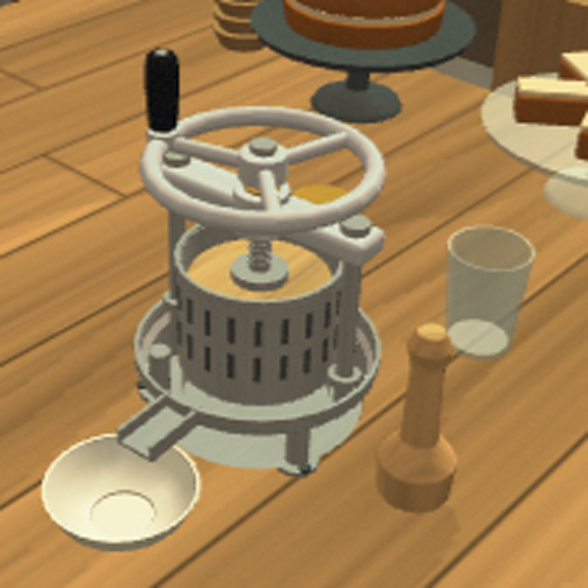

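The top view shows the wheel with the hub nut near px (304,237). The handle top is near (315,277), on the robot's side and slightly to -y. The scene view agrees: the handle is on the near-robot left of the rim.

```bash
python3 - <<'E'
from h import *
im=ctrl.get_image('top'); sc=ctrl.get_image('scene')
hub=atz(im,303.75,237,.232); print('hub',hub)
for z in (.284,): 
    h=atz(im,314.7,277.3,z); print('handle',h, h-hub, np.linalg.norm((h-hub)[:2]))
# rim bbox on top
l=atz(im,256.5,242,.2145);r=atz(im,350.3,242,.2145);t=atz(im,303,194.8,.2145);b=atz(im,303,290.8,.2145);print('rim',l,r,t,b)
# dark blob for the handle in scene
print('sc hub',proj(sc,hub),'handle top',proj(sc,h),'foot',proj(sc,h-[0,0,.058]))
print('scene obs hub px',220+263/2.8,150+146/2.8,'handle top',220+162/2.8,150+52/2.8)
# rim model overlay
o=cv2.resize(im['color'],None,fx=1,fy=1).copy()
def draw(o,im,f):
    for a in np.linspace(0,2*np.pi,200):
        for rr in (.0725,.0875):
            u,v=proj(im,[hub[0]+rr*np.cos(a),hub[1]+rr*np.sin(a),.2145]); cv2.circle(o,(int(u*f),int(v*f)),1,(255,0,0),-1)
for n,i,(x0,y0,x1,y1) in (('top',im,(240,180,420,310)),('sc',sc,(250,150,400,300))):
    f=4;o=cv2.resize(i['color'],None,fx=f,fy=f,interpolation=cv2.INTER_CUBIC); draw(o,i,f)
    cv2.imwrite(f'pics/ov_{n}.png',o[y0*f:y1*f,x0*f:x1*f,::-1])
for q,u,v,z in (('tumbler',180+120/3.2,140+210/3,.095),('jar',180+141/3.2,140+437/3,.085),('pestle',180+398/3.2,140+105/3,.142),('dish',180+640/3.2,140+324/3,.034)):
    print(q,atz(im,u,v,z))
o=ctrl.get_obs(); from scipy.spatial.transform import Rotation as R
print(o['t'],R.from_rotvec(o['tool_rot']).as_matrix().round(3))
E
```

```text
hub [0.58874195 0.10041493 0.232     ]
handle [0.51090702 0.07749987 0.284     ] [-0.07783493 -0.02291506  0.052     ] 0.08113800433102526
rim [0.58060715 0.18758715 0.2145    ] [0.58523536 0.0154993  0.2145    ] [0.67297366 0.10552565 0.2145    ] [0.49364227 0.09919888 0.2145    ]
sc hub (np.float64(312.91687241116273), np.float64(200.99573367950833)) handle top (np.float64(276.3928713004551), np.float64(168.38785674638882)) foot (np.float64(276.94710275540115), np.float64(194.92201823611032))
scene obs hub px 313.92857142857144 202.14285714285714 handle top 277.8571428571429 168.57142857142858
tumbler [0.67066832 0.29417207 0.095     ]
jar [0.50998296 0.27108355 0.085     ]
pestle [0.73779288 0.10814047 0.142     ]
dish [ 0.60829557 -0.06256242  0.034     ]
1.0 [[ 0.938  0.346 -0.   ]
 [ 0.346 -0.938 -0.   ]
 [-0.    -0.    -1.   ]]
```

View pics/ov_top.png

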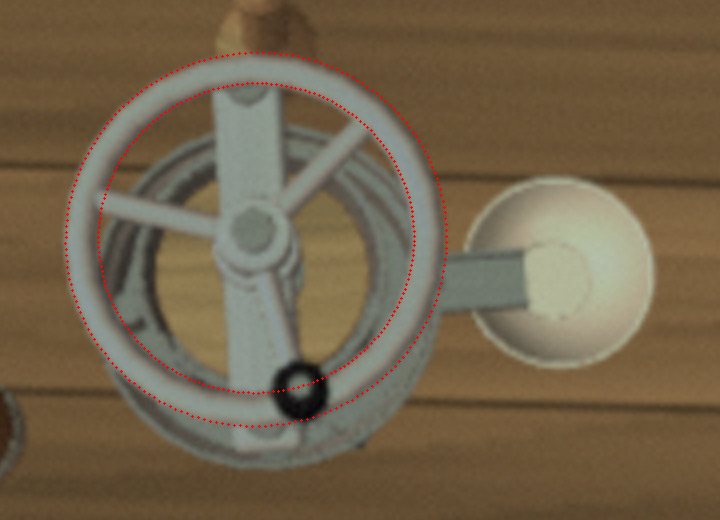

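View pics/ov_sc.png

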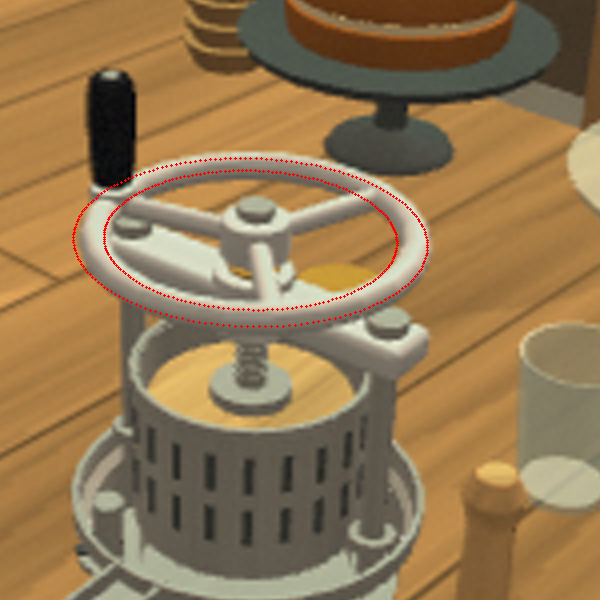

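>>> {"op": "step_arm", "data": {"moves": [[0,0,0,0.045,0],[0,0,0,0.045,0],[0,0,0,0.03,0],[0,0.028,0.055,0,0],[0,0.028,0.055,0,0],[0,0.028,0.055,0,0],[0,0.028,0.055,0,0],[0,0.028,0.055,0,0],[0,0.028,0.055,0,0],[0,0.028,0.055,0,0],[0,0.028,0.055,0,0],[0,0.028,0.055,0,0],[0,0.028,0.055,0,0],[0,0,0,0,0]], "newtons": 60}}

```text
t: 2.75
tool_pos: [0.4972, -0.0239, 0.3553]
tool_rot: [3.091, 0.549, 0.012]
contact_force: [-0.3, -0.5, 0.1]
opening: -0.0001
```

```bash
python3 - <<'E'
from h import *
o=ctrl.get_obs(); print(o['tool_pos'])
im=ctrl.get_image('wrist'); save(im,'w1'); print(im['T_tool_cam'])
im=ctrl.get_image('scene'); 
cv2.imwrite('pics/s1.png',cv2.resize(im['color'][60:260,180:400],None,fx=3,fy=3)[:,:,::-1])
E
```

```text
[ 0.4972267  -0.02390899  0.35531252]
[[-4.81056646e-04 -9.57167439e-01 -2.89534562e-01  7.42383480e-02]
 [ 9.99999480e-01 -7.20808911e-04  7.21428288e-04 -3.72030682e-04]
 [-8.99226760e-04 -2.89534065e-01  9.57167288e-01 -1.42083222e-01]
 [ 0.00000000e+00  0.00000000e+00  0.00000000e+00  1.00000000e+00]]
```

View pics/w1.png

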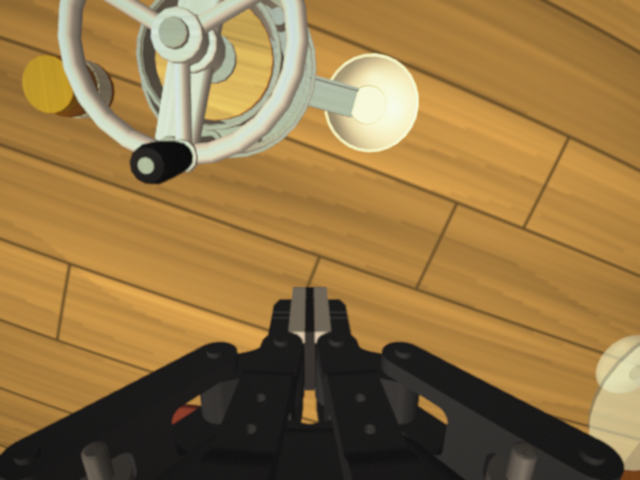

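View pics/s1.png

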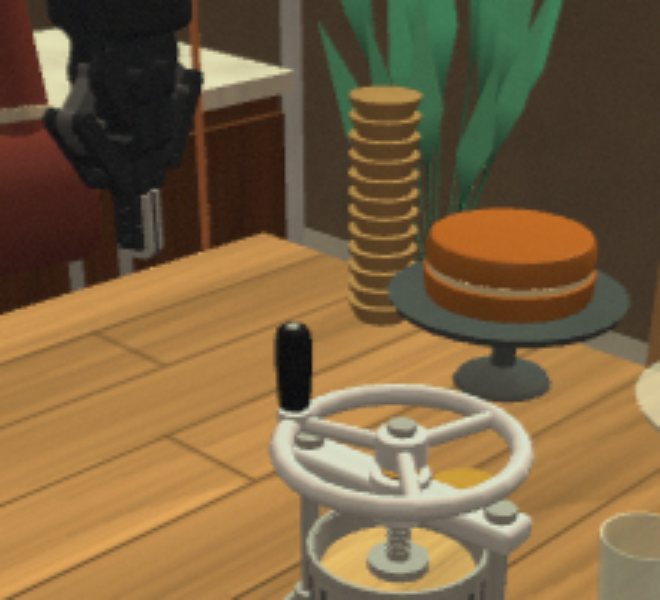

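Wrist view: the handle top is at (146,165) and the hub nut at (174,33). The shut fingertips are at (310,290), narrow at the tip and wider above it.

```bash
cat >> h.py <<'E'
from scipy.spatial.transform import Rotation as Rot
def wristim():
    o=ctrl.get_obs(); im=ctrl.get_image('wrist')
    T=np.eye(4); T[:3,:3]=Rot.from_rotvec(o['tool_rot']).as_matrix(); T[:3,3]=o['tool_pos']
    M=np.linalg.inv(T@im['T_tool_cam']); im['R']=M[:3,:3]; im['t']=M[:3,3]; return im
E
python3 - <<'E'
from h import *
im=wristim()
h=atz(im,146,165,.284);hub=atz(im,174,33,.232);print(hub,h,h-hub,np.linalg.norm((h-hub)[:2]))
# triangulate all: scene rays
sc=ctrl.get_image('scene');tp=ctrl.get_image('top')
def tri(obs):
    A=np.zeros((3,3));b=np.zeros(3)
    for i,u,v in obs:
        c,d=ray(i,u,v);d/=np.linalg.norm(d);P=np.eye(3)-np.outer(d,d);A+=P;b+=P@c
    return np.linalg.solve(A,b)
print('hub',tri([(tp,303.75,237),(sc,313.9,202.1),(im,174,33)]))
print('handletop',tri([(tp,314.7,277.3),(sc,277.9,168.2),(im,146,165)]))
# fingertip size: project tool-frame points
o=ctrl.get_obs();R=Rot.from_rotvec(o['tool_rot']).as_matrix()
for p in ([.011,.0145,0],[-.011,-.0145,0],[0.011,.0145,-.02],[.011,.0145,-.04],[.011,-.0145,-.04],[0,0,0]):
    print(p,np.round(proj(im,o['tool_pos']+R@p)),np.round((np.array(proj(sc,o['tool_pos']+R@p))-[180,60])*3))
E
```

```text
[0.58945342 0.09811036 0.232     ] [0.51383517 0.07573434 0.284     ] [-0.07561825 -0.02237602  0.052     ] 0.07885940396346984
hub [0.58986485 0.10039335 0.22933949]
handletop [0.51271885 0.07753456 0.28381656]
[0.011, 0.0145, 0] [350. 286.] [140. 265.]
[-0.011, -0.0145, 0] [279. 334.] [134. 244.]
[0.011, 0.0145, -0.02] [356. 310.] [137. 231.]
[0.011, 0.0145, -0.04] [363. 341.] [134. 195.]
[0.011, -0.0145, -0.04] [268. 341.] [161. 182.]
[0, 0, 0] [314. 311.] [137. 254.]
```

>>> {"op": "step_arm", "data": {"moves": [[0,0.016,0.024,0,0],[0,0.015,0.024,0,0],[0,0,0,-0.04,0],[0,0,0,-0.04,0],[0,0,0,-0.02,0],[0,0,0,-0.008,0],[0,0,0,0,0]]}}

```text
t: 3.88
tool_pos: [0.528, 0.0109, 0.2484]
tool_rot: [3.094, 0.507, 0.023]
contact_force: [-0.1, 0.1, -0.5]
opening: 0.0001
```

>>> {"op": "step_arm", "data": {"moves": [[0,-0.002,0.01,0,0],[0,-0.002,0.01,0,0],[0,-0.003,0.01,0,0],[0,0,0,0,0]]}}

```text
t: 4.38
tool_pos: [0.5223, 0.0433, 0.2529]
tool_rot: [3.092, 0.508, 0.033]
contact_force: [0.1, 0.1, 0.0]
opening: 0.0
```

```bash
python3 - <<'E'
from h import *
o=ctrl.get_obs();print(o['tool_pos'],o['contact_force'],o['wrist_torque'])
im=ctrl.get_image('scene'); 
cv2.imwrite('pics/s2.png',cv2.resize(im['color'][100:260,220:400],None,fx=4,fy=4,interpolation=cv2.INTER_CUBIC)[:,:,::-1])
im=wristim();save(im,'w2')
E
```

```text
[0.52229071 0.04330945 0.25291706] [0.12219756 0.09681284 0.00728326] [-0.01161141 -0.01314736  0.02936019]
```

View pics/s2.png

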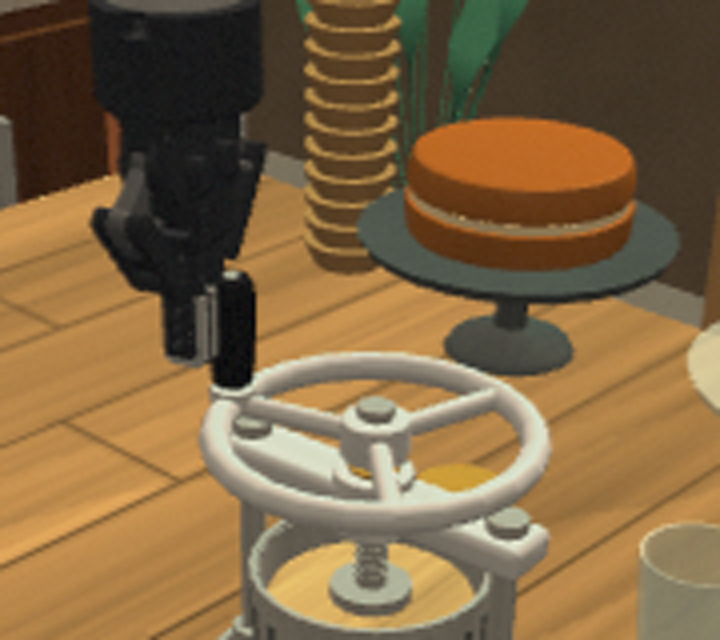

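View pics/w2.png

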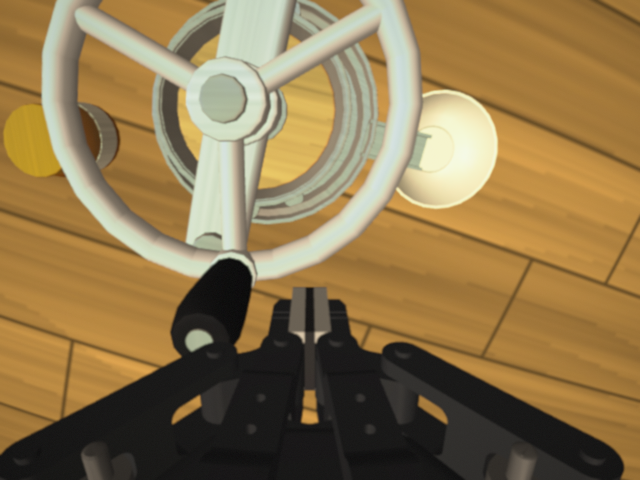

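>>> {"op": "step_arm", "data": {"moves": [[0,-0.001,0.003,0.005,0],[0,0,0.001,0,0],[0,0,0,0,0]]}}

```text
t: 4.85
tool_pos: [0.5214, 0.0465, 0.2581]
tool_rot: [3.092, 0.506, 0.033]
contact_force: [0.2, -0.3, -0.8]
opening: -0.0001
```

>>> {"op": "step_arm", "data": {"moves": [[0,0,0.001,0,0],[0,0,0.001,0,0]]}}

```text
t: 5.1
tool_pos: [0.5214, 0.0484, 0.2579]
tool_rot: [3.093, 0.505, 0.032]
contact_force: [-0.2, -0.2, 0.0]
opening: -0.0002
```

>>> {"op": "step_arm", "data": {"moves": [[0,0,0.001,0,0],[0,0,0.001,0,0]]}}

```text
t: 5.35
tool_pos: [0.5214, 0.0505, 0.2577]
tool_rot: [3.093, 0.505, 0.032]
contact_force: [-0.9, -0.1, 0.4]
opening: 0.0
```

>>> {"op": "step_arm", "data": {"moves": [[0,0,0.001,0,0]]}}

```text
t: 5.48
tool_pos: [0.5213, 0.0515, 0.2577]
tool_rot: [3.093, 0.505, 0.032]
contact_force: [-0.4, 0.2, -1.0]
opening: 0.0001
```

>>> {"op": "step_arm", "data": {"moves": [[0,0,0.001,0,0]]}}

```text
t: 5.6
tool_pos: [0.5213, 0.0527, 0.2577]
tool_rot: [3.093, 0.505, 0.032]
contact_force: [0.1, 0.6, 0.2]
opening: -0.0003
```

>>> {"op": "step_arm", "data": {"moves": [[0,0,0.001,0,0]]}}

```text
t: 5.72
tool_pos: [0.5213, 0.0537, 0.2577]
tool_rot: [3.093, 0.505, 0.032]
contact_force: [0.4, -0.9, 0.6]
opening: 0.0001
```

>>> {"op": "step_arm", "data": {"moves": [[0,0,0.001,0,0]]}}

```text
t: 5.85
tool_pos: [0.5215, 0.0541, 0.2578]
tool_rot: [3.091, 0.504, 0.032]
contact_force: [0.8, -2.9, -0.2]
opening: -0.0002
```

>>> {"op": "step_arm", "data": {"moves": [[0,0,0.001,0,0]]}}

```text
t: 5.98
tool_pos: [0.5217, 0.0545, 0.2578]
tool_rot: [3.089, 0.503, 0.032]
contact_force: [0.8, -4.1, 0.0]
opening: -0.0001
```

```bash
python3 - <<'E'
from h import *
print(ctrl.get_obs()['tool_pos'])
im=ctrl.get_image('scene'); 
cv2.imwrite('pics/s3.png',cv2.resize(im['color'][140:240,240:360],None,fx=6,fy=6,interpolation=cv2.INTER_CUBIC)[:,:,::-1])
im=wristim();save(im,'w3')
im=ctrl.get_image('top'); save(im,'top3')
print(ctrl.get_obs()['contact_force'])
E
```

```text
[0.5216772  0.05449487 0.25779969]
[ 0.86544063 -3.4802658  -1.3899807 ]
```

View pics/s3.png

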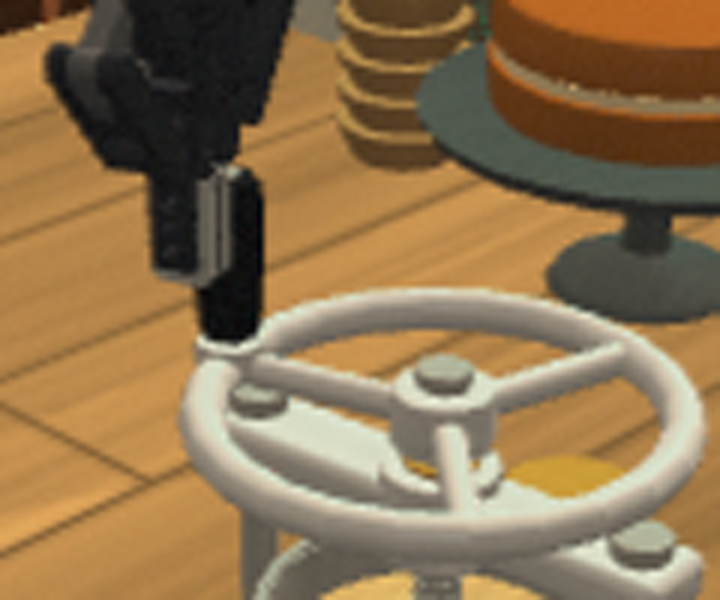

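View pics/w3.png

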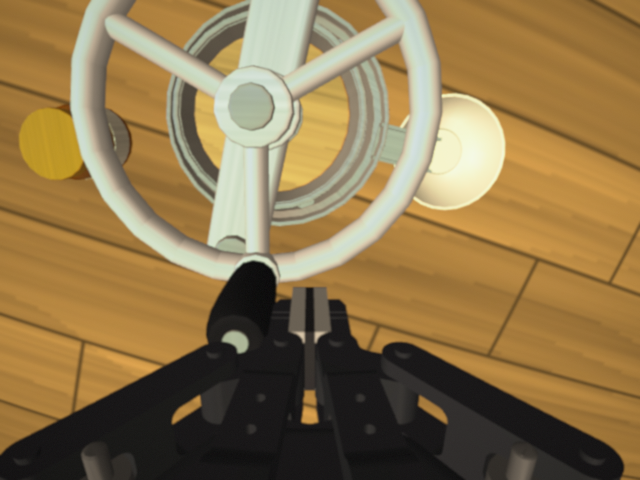

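```bash
cat > plan.py <<'E'
from h import *
import sys
c=np.array([.5892,.0995]); Z=.258; YAW=None
def D(d): # d unit dir in tool axes; box 11x12 rounded by 12.5
    s=np.linspace(.02,.03,401); q=np.maximum(np.abs(s[:,None]*np.abs(d))-[.011,.012],0)
    return s[np.argmin(abs(np.hypot(q[:,0],q[:,1])-.0125))]
def pos(phi,yaw):
    t=np.array([np.sin(phi),-np.cos(phi)]); tx=np.array([np.cos(yaw),np.sin(yaw)]); ty=np.array([tx[1],-tx[0]])
    return c+.08*np.array([np.cos(phi),np.sin(phi)])-t*D(np.array([t@tx,t@ty]))
def now():
    o=ctrl.get_obs(); M=Rot.from_rotvec(o['tool_rot']).as_matrix(); yaw=np.arctan2(M[1,0],M[0,0])
    p=o['tool_pos']; ph=np.linspace(-np.pi,np.pi,1441); P=np.array([pos(f,yaw) for f in ph])
    e=np.hypot(*(P-p[:2]).T); k=e.argmin()
    return p,yaw,ph[k],e[k],o
if __name__=='__main__':
    n=int(sys.argv[1]); st=float(sys.argv[2])
    p,yaw,f,e,o=now()
    print('pos',p.round(4),'yaw',round(np.degrees(yaw),2),'phi',round(np.degrees(f),1),'err mm',round(e*1e3,1),'F',o['contact_force'].round(1),'t',o['t'],'tilt',np.round(Rot.from_rotvec(o['tool_rot']).as_matrix()[2,:2],3))
    q=p[:2].copy()
    for i in range(n):
        f-=np.radians(st); w=pos(f,yaw); d=np.round((w-q)*1e3)/1e3; q=q+d; print([0,*d.tolist()],end=' ')
    print(); print('target',q,np.degrees(f))
E
python3 plan.py 10 6
```

```text
pos [0.5216 0.0548 0.2578] yaw 18.52 phi -163.5 err mm 2.6 F [ 0.9 -3.5 -1.4] t 6.125 tilt [0.019 0.014]
[0, -0.007, 0.006] [0, -0.003, 0.007] [0, -0.003, 0.008] [0, -0.002, 0.007] [0, -0.002, 0.008] [0, -0.0, 0.008] [0, -0.0, 0.009] [0, 0.002, 0.009] [0, 0.002, 0.009] [0, 0.004, 0.009] 
target [0.51261487 0.13478525] -223.50000000000009
```

>>> {"op": "step_arm", "data": {"moves": [[0,-0.004,0.006,0,0],[0,-0.004,0.007,0,0],[0,-0.003,0.008,0,0],[0,-0.003,0.008,0,0],[0,-0.002,0.008,0,0],[0,0,0.008,0,0]]}}

```text
t: 6.88
tool_pos: [0.5035, 0.1016, 0.2573]
tool_rot: [3.089, 0.502, 0.027]
contact_force: [-1.8, -3.7, 0.2]
opening: 0.0001
```

```bash
python3 plan.py 10 7; python3 - <<'E'
from h import *
im=wristim();save(im,'w4')
E
```

```text
pos [0.5035 0.1016 0.2573] yaw 18.47 phi 158.8 err mm 0.8 F [-1.8 -3.7  0.2] t 6.875 tilt [0.015 0.014]
[0, 0.002, 0.011] [0, 0.002, 0.01] [0, 0.004, 0.011] [0, 0.006, 0.01] [0, 0.007, 0.009] [0, 0.008, 0.008] [0, 0.008, 0.006] [0, 0.008, 0.006] [0, 0.009, 0.004] [0, 0.009, 0.003] 
target [0.56646146 0.17956156] 88.75000000000003
```

View pics/w4.png

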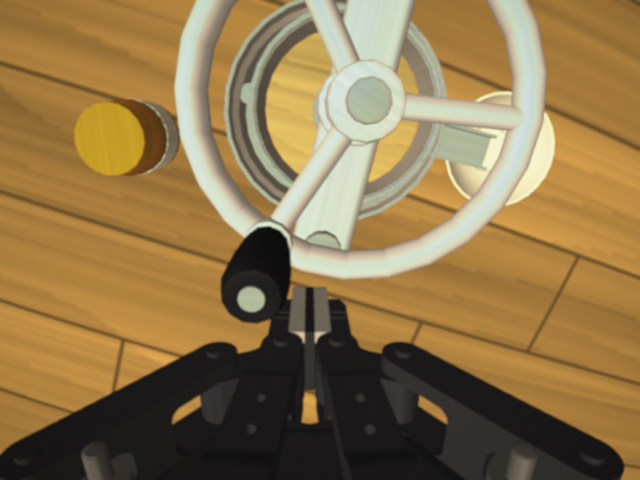

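The handle has moved from (235,340) to (250,300) and stays ahead of the fingers. The contact normal is close to tangential, so I'll continue.

>>> {"op": "step_arm", "data": {"moves": [[0,0.002,0.01,0,0],[0,0.002,0.01,0,0],[0,0.004,0.01,0,0],[0,0.006,0.01,0,0],[0,0.007,0.009,0,0],[0,0.008,0.008,0,0],[0,0.008,0.006,0,0],[0,0.008,0.006,0,0]]}}

```text
t: 7.92
tool_pos: [0.5488, 0.1775, 0.2565]
tool_rot: [3.094, 0.506, 0.017]
contact_force: [-4.0, -1.8, 1.1]
opening: -0.0
```

```bash
python3 plan.py 10 7
```

```text
pos [0.5488 0.1775 0.2565] yaw 18.6 phi 100.7 err mm 4.4 F [-4.  -1.8  1.1] t 7.925 tilt [0.009 0.008]
[0, 0.011, 0.0] [0, 0.009, 0.003] [0, 0.008, 0.003] [0, 0.009, 0.001] [0, 0.01, -0.0] [0, 0.01, -0.002] [0, 0.011, -0.003] [0, 0.01, -0.004] [0, 0.01, -0.006] [0, 0.008, -0.008] 
target [0.64477132 0.16145453] 30.75000000000002
```

>>> {"op": "step_arm", "data": {"moves": [[0,0.01,0,0.001,0],[0,0.009,0.002,0,0],[0,0.009,0.002,0,0],[0,0.009,0.001,0,0],[0,0.01,0,0,0],[0,0.01,-0.002,0,0],[0,0.01,-0.003,0,0]]}}

```text
t: 8.8
tool_pos: [0.6192, 0.1786, 0.256]
tool_rot: [3.097, 0.506, 0.01]
contact_force: [-5.5, 1.3, 0.0]
opening: 0.0002
```

```bash
python3 plan.py 10 7;  python3 - <<'E'
from h import *
im=wristim();save(im,'w5')
E
```

```text
pos [0.6192 0.1786 0.256 ] yaw 18.58 phi 50.0 err mm 0.2 F [-5.5  1.3  0. ] t 8.8 tilt [0.005 0.005]
[0, 0.01, -0.005] [0, 0.01, -0.006] [0, 0.008, -0.008] [0, 0.007, -0.007] [0, 0.006, -0.009] [0, 0.005, -0.008] [0, 0.004, -0.009] [0, 0.002, -0.009] [0, 0.002, -0.009] [0, 0.001, -0.009] 
target [0.67417534 0.09960485] -20.0
```

View pics/w5.png

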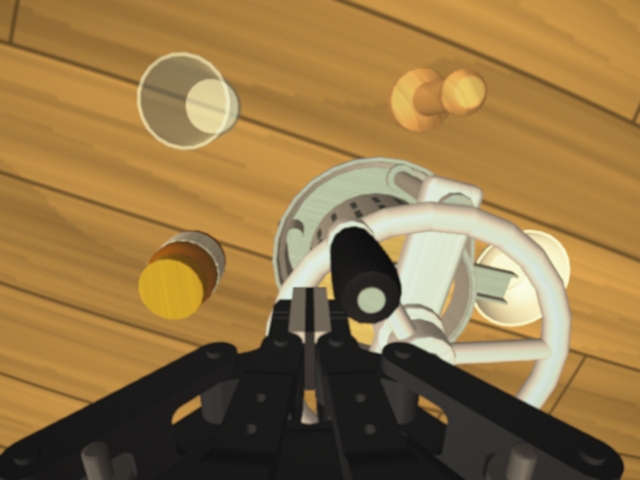

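The handle top is at (370,300), just ahead of the fingertips and still in contact. The bystanders are untouched.

>>> {"op": "step_arm", "data": {"moves": [[0,0.01,-0.005,0.001,0],[0,0.01,-0.006,0.001,0],[0,0.008,-0.008,0,0],[0,0.007,-0.008,0,0],[0,0.006,-0.009,0,0],[0,0.005,-0.009,0,0],[0,0.004,-0.009,0,0],[0,0.002,-0.009,0,0]]}}

```text
t: 9.85
tool_pos: [0.6769, 0.1147, 0.2566]
tool_rot: [-3.098, -0.509, -0.02]
contact_force: [2.0, 4.2, -2.9]
opening: -0.0004
```

```bash
python3 plan.py 10 7
```

```text
pos [0.6769 0.1147 0.2566] yaw 18.65 phi -9.2 err mm 4.4 F [ 2.   4.2 -2.9] t 9.85 tilt [ 0.013 -0.   ]
[0, -0.003, -0.01] [0, 0.0, -0.01] [0, -0.001, -0.011] [0, -0.003, -0.011] [0, -0.005, -0.01] [0, -0.006, -0.01] [0, -0.007, -0.009] [0, -0.008, -0.007] [0, -0.008, -0.006] [0, -0.008, -0.005] 
target [0.62793016 0.02574591] -79.24999999999997
```

>>> {"op": "step_arm", "data": {"moves": [[0,-0.003,-0.01,0.001,0],[0,-0.001,-0.01,0,0],[0,-0.001,-0.01,0,0],[0,-0.003,-0.01,0,0],[0,-0.005,-0.01,0,0],[0,-0.006,-0.01,0,0],[0,-0.007,-0.008,0,0]]}}

```text
t: 10.72
tool_pos: [0.6531, 0.0395, 0.2588]
tool_rot: [3.098, 0.506, 0.034]
contact_force: [4.5, 2.0, -2.6]
opening: 0.0001
```

```bash
python3 plan.py 10 6;  python3 - <<'E'
from h import *
im=wristim();save(im,'w6')
im=ctrl.get_image('scene'); 
cv2.imwrite('pics/s6.png',cv2.resize(im['color'][100:260,220:400],None,fx=4,fy=4,interpolation=cv2.INTER_CUBIC)[:,:,::-1])
E
```

```text
pos [0.6531 0.0395 0.2588] yaw 18.55 phi -59.8 err mm 4.1 F [ 4.5  2.  -2.6] t 10.725 tilt [0.021 0.006]
[0, -0.009, -0.003] [0, -0.008, -0.006] [0, -0.007, -0.004] [0, -0.007, -0.004] [0, -0.008, -0.003] [0, -0.007, -0.002] [0, -0.008, -0.002] [0, -0.008, -0.001] [0, -0.008, 0.0] [0, -0.009, 0.001] 
target [0.57408246 0.0155449 ] -119.74999999999996
```

View pics/w6.png

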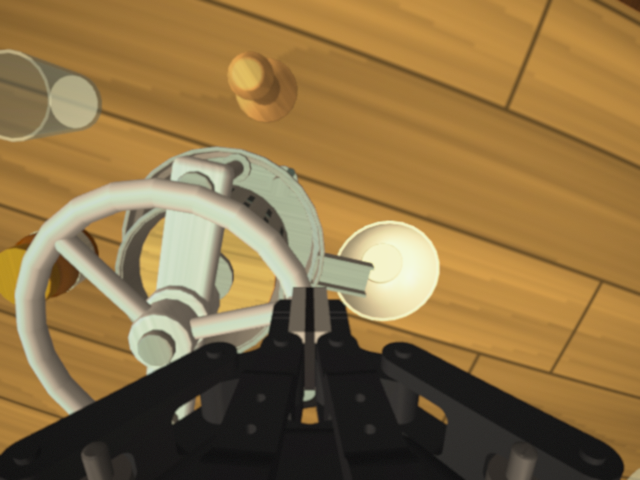

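View pics/s6.png

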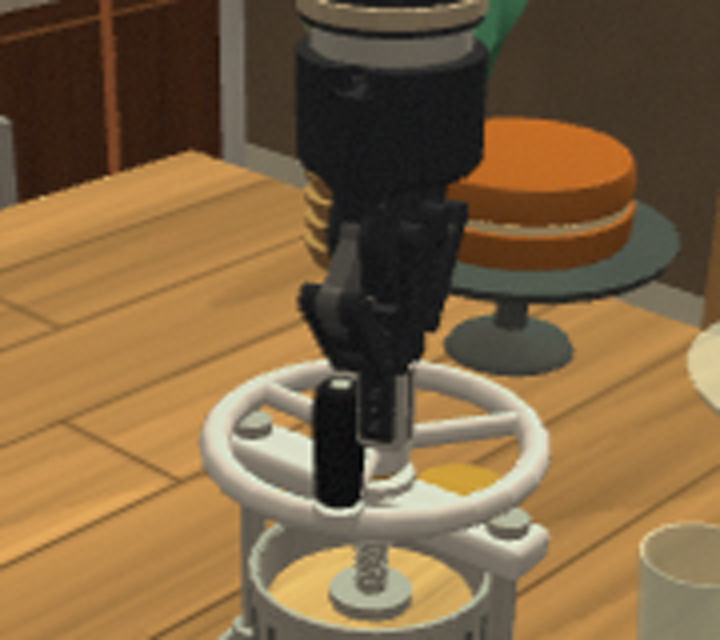

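The scene view shows the handle standing ahead of (camera-left of) the fingers, with contact kept. About 100° remain.

>>> {"op": "step_arm", "data": {"moves": [[0,-0.009,-0.004,0,0],[0,-0.008,-0.005,0,0],[0,-0.008,-0.004,0,0],[0,-0.008,-0.003,0,0],[0,-0.008,-0.002,0,0],[0,-0.008,-0.001,0,0],[0,-0.008,0,0,0]]}}

```text
t: 11.7
tool_pos: [0.5931, 0.018, 0.2598]
tool_rot: [3.094, 0.504, 0.037]
contact_force: [4.8, -1.5, -2.6]
opening: -0.0002
```

```bash
python3 plan.py 9 6
```

```text
pos [0.5931 0.018  0.2598] yaw 18.5 phi -106.2 err mm 3.1 F [ 4.8 -1.5 -2.6] t 11.7 tilt [0.022 0.01 ]
[0, -0.008, -0.003] [0, -0.008, 0.0] [0, -0.009, 0.002] [0, -0.009, 0.003] [0, -0.009, 0.005] [0, -0.008, 0.005] [0, -0.008, 0.006] [0, -0.006, 0.006] [0, -0.006, 0.007] 
target [0.52212535 0.04902108] -160.25000000000006
```

>>> {"op": "step_arm", "data": {"moves": [[0,-0.008,-0.001,-0.001,0],[0,-0.008,0,-0.001,0],[0,-0.009,0.002,-0.001,0],[0,-0.009,0.003,-0.001,0],[0,-0.008,0.004,0,0],[0,-0.008,0.005,0,0]]}}

```text
t: 12.45
tool_pos: [0.5402, 0.0299, 0.2591]
tool_rot: [3.089, 0.501, 0.041]
contact_force: [2.3, -4.1, 0.5]
opening: 0.0004
```

```bash
python3 plan.py 9 3
```

```text
pos [0.5402 0.0299 0.2591] yaw 18.44 phi -143.0 err mm 1.0 F [ 2.3 -4.1  0.5] t 12.45 tilt [0.024 0.016]
[0, -0.003, 0.004] [0, -0.004, 0.003] [0, -0.003, 0.003] [0, -0.003, 0.003] [0, -0.003, 0.004] [0, -0.003, 0.003] [0, -0.002, 0.004] [0, -0.002, 0.004] [0, -0.003, 0.003] 
target [0.5142459  0.06086492] -169.99999999999994
```

>>> {"op": "step_arm", "data": {"moves": [[0,-0.003,0.004,0,0],[0,-0.003,0.004,0,0],[0,-0.003,0.003,0,0],[0,-0.003,0.003,0,0],[0,-0.002,0.003,0,0]]}}

```text
t: 13.08
tool_pos: [0.5246, 0.0482, 0.2588]
tool_rot: [3.089, 0.502, 0.038]
contact_force: [1.9, -3.8, 1.4]
opening: -0.0002
```

```bash
python3 plan.py 1 1
```

```text
pos [0.5246 0.0482 0.2588] yaw 18.46 phi -158.5 err mm 1.1 F [ 1.9 -3.8  1.4] t 13.075 tilt [0.022 0.016]
[0, -0.002, 0.0] 
target [0.52255333 0.04818145] -159.49999999999997
```

>>> {"op": "step_arm", "data": {"moves": [[0,-0.001,0.002,0,0],[0,-0.001,0.002,0,0],[0,-0.001,0.001,0,0]]}}

```text
t: 13.45
tool_pos: [0.5213, 0.0537, 0.2588]
tool_rot: [3.089, 0.502, 0.038]
contact_force: [2.2, -3.3, 2.1]
opening: -0.0003
```

>>> {"op": "step_arm", "data": {"moves": [[0,0,0.001,0,0]]}}

```text
t: 13.58
tool_pos: [0.5211, 0.0547, 0.2587]
tool_rot: [3.089, 0.502, 0.037]
contact_force: [1.3, -3.9, 1.5]
opening: 0.0
```

```bash
python3 - <<'E'
from h import *
im=wristim();save(im,'w7'); a=cv2.imread('pics/w3.png');b=cv2.imread('pics/w7.png')
cv2.imwrite('pics/w37.png',np.hstack([a[200:400,150:400],b[200:400,150:400]]))
E
```

```text
(no output)
```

View pics/w37.png

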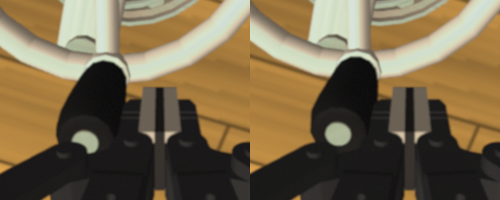

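>>> {"op": "step_arm", "data": {"moves": [[0,0.002,-0.006,0,0],[0,0.003,-0.01,0,0],[0,0.003,-0.01,0,0],[0,0.003,-0.012,0,0],[0,0.002,-0.012,0,0],[0,0,0,0.02,0],[0,0,0,0.04,0],[0,0,0,0.04,0],[0,-0.005,-0.03,0.02,0],[0,-0.01,-0.05,0,0],[0,-0.01,-0.05,0,0],[0,-0.01,-0.05,0,0],[0,-0.01,-0.05,0,0],[0,-0.01,-0.05,0,0],[0,0,0,0,0]]}}

```text
t: 15.5
tool_pos: [0.4764, -0.2844, 0.3984]
tool_rot: [3.085, 0.509, 0.056]
contact_force: [0.3, -0.2, -0.1]
opening: 0.0
```

```bash
python3 - <<'E'
from h import *
a=cv2.imread('pics/top0.png'); s=cv2.imread('pics/scene0.png')
for n,o,(x0,y0,x1,y1) in (('top',a,(190,160,420,310)),('scene',s,(220,150,420,350))):
    im=ctrl.get_image(n); b=im['color'][:,:,::-1].copy(); save(im,n+'8')
    f=3 if n=='top' else 2
    st=[cv2.resize(x[y0:y1,x0:x1],None,fx=f,fy=f,interpolation=cv2.INTER_CUBIC) for x in (o,b)]
    cv2.imwrite(f'pics/cmp_{n}.png',np.vstack(st)[:, :] if n=='top' else np.hstack(st))
    for nm,r in (('wheelpatch',(x0,y0,x1,y1)),):
        d=cv2.absdiff(o,b)[y0:y1,x0:x1].max(2); print(n,(d>40).sum(),d.max())
    if n=='top':
        for i,x in (('before',a),('after',b)):
            g=x.max(2); m=np.zeros_like(g); m[262:292,300:332]=1
            ys,xs=np.where((g<45)&(m>0)); print(i,len(xs),xs.mean(),ys.mean())
        print('handle',atz(im,xs.mean(),ys.mean(),.28))
E
```

```text
top 0 35
before 110 314.8727272727273 277.8
after 113 314.69026548672565 278.24778761061947
handle [0.50977007 0.07755003 0.28      ]
scene 1316 194
```

View pics/cmp_scene.png

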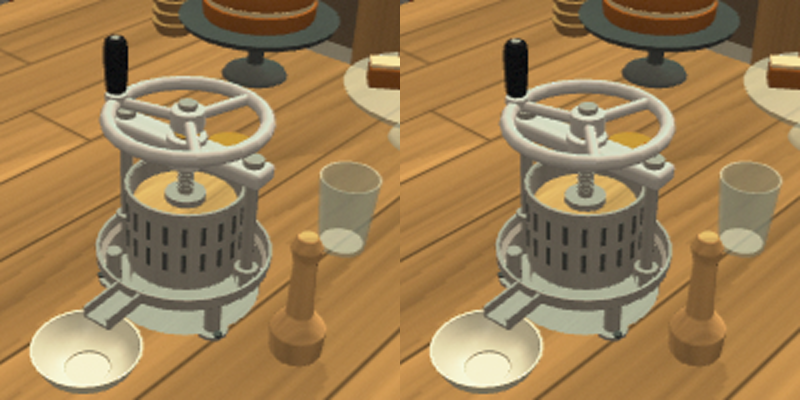

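```bash
python3 -c "
import cv2;a=cv2.imread('pics/cmp_top.png');print(a.shape);h=a.shape[0]//2
cv2.imwrite('pics/cmp_top2.png',cv2.resize(a,None,fx=.66,fy=.66))"
```

```text
(900, 690, 3)
```

View pics/cmp_top2.png

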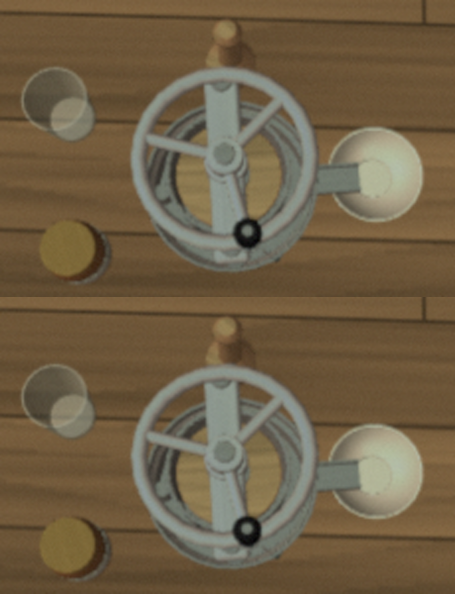

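The before and after views match. In the top view the handle is within 0.5 px (about 1 mm) of its start, and the wheel is slightly lower, as one turn of sink should give. The bystanders are unmoved and the arm is clear.

```bash
python3 -c "
from station import ctrl
print(ctrl.finish_job(), ctrl.get_obs()['t'])"
```

```text
the job is handed in; nothing more can be done
the job is handed in; nothing more can be done
```

I pushed the wheel one full turn clockwise with the shut fingertips and never gripped the handle. I then backed the fingers off, drew the arm clear and handed the job in at about 16 s of the 64 s allowed.

- **Handle position:** In the top view the handle is within 0.5 px (about 1 mm, under 1° of wheel angle) of where it started. When I stopped pushing, the tool was within about 1 mm of the pose where it first touched the handle.
- **Full turn:** The scene view differs from the start, and the wheel there looks slightly lower. That fits the 4 mm sink of one turn, but I did not measure the drop or check exactly which pixels changed.
- **Forces:** The readings between moves stayed at about 6 N or less. After drawing back, contact force was near zero.
- **Bystanders:** The dish, tumbler, jar and pestle look unmoved in the top view. The scene view agrees for all but the jar, which is mostly hidden behind the press there.

No check failed. The one disagreement was during the turn, when the fingers ran up to about 4 mm off the planned path. That did not affect where the handle ended up.

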